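# Unstack the rinsed beakers and hang them on the draining pegs

## Robot

A 6-joint arm with a two-finger parallel gripper is mounted at the origin on a cart in front of the work surface, level with it; the furniture and walls round the work are solid. World frame = base frame: x ahead of the robot, y to its left, z up, the work surface at z = 0. Lengths are in mm, angles in rad, forces in N, time in s.
With the tool pointing down it reaches from about 350 to 775 mm from the base axis. Payload 7.3 kg.
Tool frame: the origin (TCP) lies on the centre line of the jaws, within the pads' length; the fingertips stand finger_overhang ahead of it and the grasp point (between the pads) lies 8 mm behind it (finger_overhang is the distance from the TCP to the fingertips, in mm); z points along the fingers, y is the line along which they close (so a half turn about z gives the same grasp; the last joint's range is limited). The gripper opens to 92 mm and grips with 3 to 60 N. Pads are 19 mm wide; open, the fingers measure 130 mm over their backs; the gripper's body (75 mm by 190 mm) begins 47 mm behind the grasp point.
Start: joints at [-1.319, 0.342, 1.524, -0, 1.275, -0.146], TCP at [203.404, -484.015, 237.741] pointing down, gripper open.
Joint ranges: [-2.53, 2.53], [-0.77, 2.02], [0.04, 2.7], [-1, 4.14], [0.28, 2.66], [-3.11, 3.11]. Speed limits (rad/s): [2.57, 2.57, 3.14, 3.14, 3.14, 3.14].

## Interface

Orientations are given as [roll, pitch, yaw] about the fixed x, y, z axes, in that order (R = Rz(yaw) Ry(pitch) Rx(roll)).
In Python, from plant import get_obs, capture, close_job, finger_overhang gives the robot as it stands.
- The arm moves only by the shell command python3 -m inch 'ROWS'. ROWS is JSON, one flat list of numbers, 7 for each row, row after row: the turn, a rotation vector about the tool's x, y, z scaled (see below), then the shift along the tool's x, y, z scaled (see below), then the closure, from -1 (fully open) to 1 (shut). In form: [ax, ay, az, tx, ty, tz, gripper, ax, ay, az, tx, ty, tz, gripper, ...]. A call has 1 to 10 rows; each row shifts and turns the commanded pose from where the row before left it, along the tool's axes as they then stand; what a row does not reach is not made up. The controller multiplies each number of a shift by 0.8 m and each number of a turn by 1.5 rad. A row lasts 1/12 s, in which the tool goes at most 41.7 mm and 7.16 degrees, less where a joint would pass 70% of its speed; a pose out of reach is approached as far as the arm can. A call with a number of a shift or a turn outside -1 to 1 is refused whole. A call with a gripper value outside its range is refused whole. The fingers move at their own pace and stop on an object; the grip force is fixed at half the most. Time passes only in rows, so rows that do not move let the fingers close. It gives the time, the measured TCP pose, the force, the opening and the grip force at its end, in the units of the state.
- get_obs(): the state, without advancing time (a new reading comes with each control period).
- capture(name): name is "side" or "top" or "wrist"; returns a dict with "image" (480x640x3 uint8, red, green, blue), "mtx" (3x3 intrinsics, pixels), "pose" (4x4, takes a point from camera to world coordinates). Camera axes: x right, y up, looking along -z (the intrinsics and any distortion apply to the point x, -y, -z); pixel columns grow to the right and rows downward; lengths in mm; the calibration is good to about 2 mm. A picture is of the moment at which its call begins. There is no depth.
- close_job(): hands the job in; it is judged then, once.
The state is a dict: "time": time; "joint_positions": joint angles; "dq": joint speeds; "tau": joint torques, N m; "tool_pos": TCP position; "tcp_rot": TCP orientation; "contact_force": force on the tool from outside, world axes, zero at the start; "moment": the same for the moment, N m; "grip_width": finger opening in mm; "finger_force": force on a finger pad.
Only numpy, scipy, OpenCV 4.12 (cv2) and the standard library are available. Lean on these libraries where they do the work, as an engineer would, in place of code of your own. Each camera call takes 0.05 s, during which the arm holds its last target. There are 200 camera calls.

## Task

The three rinsed steel beakers were left stacked upside-down on the bench, where they cannot dry. Take the stack apart from the top and hang each beaker mouth-down on its own peg of the draining rack, the small one on the shortest peg, the medium one on the middle one and the large one on the longest, each pushed right down until its closed end rests on the peg's tip. Let no beaker fall over, and leave the wash bottle, the tissue box and the stain bottle where they stand.

Things in the scene. Friction and masses are not known exactly. Their poses are not given: they have to be found in the camera images.
- beaker_small_centre (a point): The small stainless steel beaker, a round straight cup 42 mm across and 52 mm high, wall 2 mm, closed end 3 mm thick. Starts mouth-down, the top of the stack, standing on the medium one's closed end. Point: its centre, half-way up on its axis (26 mm from the mouth's plane and from the closed end); z runs along its axis from the mouth to the closed end (up at the start); its yaw is any.
- beaker_medium_centre (a point): The medium stainless steel beaker, a round straight cup 52 mm across and 70 mm high, wall 2 mm, closed end 3 mm thick. Starts mouth-down, standing on the large one's closed end. Point: its centre, half-way up on its axis (35 mm from the mouth's plane and from the closed end); z runs along its axis from the mouth to the closed end (up at the start); its yaw is any.
- beaker_large_centre (a point): The large stainless steel beaker, a round straight cup 66 mm across and 95 mm high, wall 2 mm, closed end 3 mm thick. Starts mouth-down, the lowest of the stack, standing on the bench. Point: its centre, half-way up on its axis (47.5 mm from the mouth's plane and from the closed end); z runs along its axis from the mouth to the closed end (up at the start); its yaw is any.
- peg_short_tip (a point): The shortest and thinnest of the rack's three white pegs, 61 mm long, 9 mm thick, round-ended, fixed; for the small beaker. Point: its tip, on its axis. It leans 20 degrees to the rack's front: in the point's frame (z up, x to the rack's back) its axis runs from foot to tip along (-0.342, 0, 0.940). The beaker hangs with the tip against the inside of its closed end, its mouth clear of the tray.
- peg_middle_tip (a point): The middle of the rack's three white pegs, 84 mm long, 11 mm thick, round-ended, fixed; for the medium beaker. Point: its tip, on its axis. It leans 20 degrees to the rack's front: in the point's frame (z up, x to the rack's back) its axis runs from foot to tip along (-0.342, 0, 0.940). The beaker hangs with the tip against the inside of its closed end, its mouth clear of the tray.
- peg_long_tip (a point): The longest and thickest of the rack's three white pegs, 112 mm long, 14 mm thick, round-ended, fixed; for the large beaker. Point: its tip, on its axis. It leans 20 degrees to the rack's front: in the point's frame (z up, x to the rack's back) its axis runs from foot to tip along (-0.342, 0, 0.940). The beaker hangs with the tip against the inside of its closed end, its mouth clear of the tray.
- drain_rack: Draining rack, fixed: a grey drip tray 125 x 330 mm, rim 16 mm high, floor 6 mm above the bench, three pegs in a row, feet 110 mm apart along y and 28 mm behind its middle line; which peg is in which socket varies. Origin: centre of its underside on the bench; x points to its back (away from the robot), y along its length, z up.
- wash_bottle: Bystander: white squeeze wash bottle with a red spout, body 66 mm across, 206 mm high, loose. Origin under its centre (the body's axis is 16 mm along its +y).
- tissue_box: Bystander: green and white tissue box 116 x 151 x 68 mm high, loose. Origin: centre of its underside.
- stain_bottle: Bystander: brown dropper bottle with a black cap, 38 mm across, 87 mm high, loose. Origin: centre of its underside.

How it is judged:
By the outcome, as a careful person would: the job done as asked, in the order asked, and still so for the second after the job is handed in, with the robot touching nothing.
It also fails if it takes over 88 s, if anything falls off the work surface, if the arm or the gripper's body presses on something with over 40 N, if the wrist force passes 120 N, or if a joint passes its speed limit or range.

## Working session

There is one attempt and no reset: what is moved stays moved. The work goes in short steps, Python scripts to look and compute and a shell command to move; the robot and the scene stay as the last step left them, time stands still between calls to the robot, and variables do not carry over. Pictures are saved under pics/ and viewed, at most 14 in all, crops included, and the job is handed in when it is done.

```bash
mkdir -p pics; ls
python3 - <<'E'
from plant import *
import cv2,numpy as np
print(get_obs()); print(finger_overhang)
for n in ("side","top"):
    c=capture(n); cv2.imwrite(f"pics/{n}0.png",c["image"][:,:,::-1]); print(n,c["mtx"],c["pose"],[k for k in c])
E
```

```text
pics
{'time': 0.0, 'joint_positions': array([-1.31901560e+00,  3.42703398e-01,  1.52502380e+00, -2.57918412e-05,
        1.27541470e+00, -1.46035412e-01]), 'dq': array([-0.00179015, -0.00161976,  0.00085826,  0.00063028, -0.001881  ,
       -0.00054834]), 'tau': array([-3.87607565e-05, -4.31239772e+01, -2.44225395e+01,  7.15652341e-02,
        5.58597723e-02, -1.32559417e-04]), 'tool_pos': array([ 203.28369522, -483.61224444,  237.05262405]), 'tcp_rot': array([-3.14005631e+00, -2.01040000e-04,  3.97823513e-01]), 'contact_force': array([-0.73124004, -0.68837485,  1.048105  ]), 'moment': array([ 0.004025  , -0.03691343,  0.01620021]), 'finger_force': 0.0, 'grip_width': 91.8398338001724}
11.0
side [[530.3710643    0.         319.70809139]
 [  0.         530.3710643  238.65448038]
 [  0.           0.           1.        ]] [[ 9.64298203e-01  1.72683857e-01 -2.00771666e-01  3.34492813e+02]
 [-2.63997724e-01  5.67199201e-01 -7.80121957e-01 -1.00164027e+03]
 [-2.08369402e-02  8.05273464e-01  5.92537315e-01  8.60050920e+02]
 [ 0.00000000e+00  0.00000000e+00  0.00000000e+00  1.00000000e+00]] ['image', 'mtx', 'pose']
top [[562.17793214   0.         315.43754313]
 [  0.         562.17793214 241.57770852]
 [  0.           0.           1.        ]] [[ 1.27762381e-01  9.69367956e-01 -2.09767823e-01  3.08182572e+02]
 [-9.91804353e-01  1.25074316e-01 -2.60871793e-02 -4.87777044e+01]
 [ 9.48491362e-04  2.11381600e-01  9.77403151e-01  1.42050537e+03]
 [ 0.00000000e+00  0.00000000e+00  0.00000000e+00  1.00000000e+00]] ['image', 'mtx', 'pose']
```

View pics/side0.png

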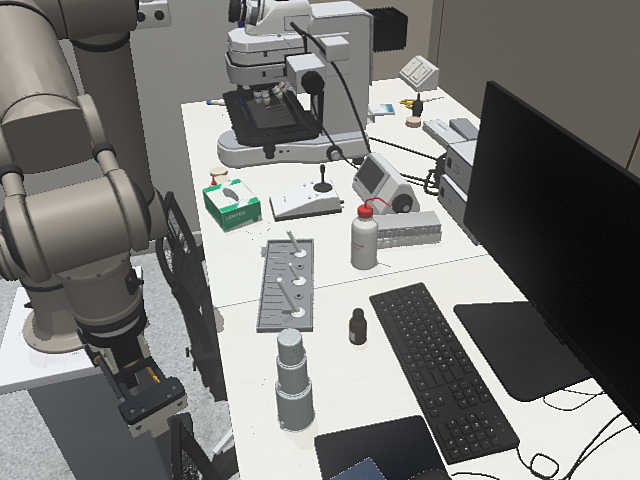

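View pics/top0.png

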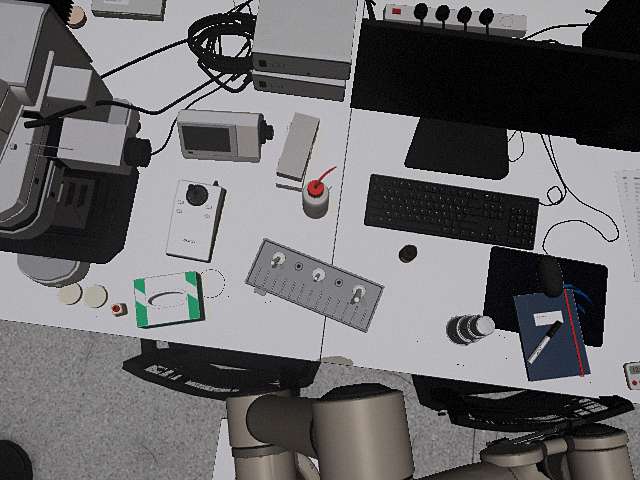

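The side view shows the stack at about (291,335) top to (296,430) bottom, and the rack with its pegs at (293,243), (296,270) and (290,295). The top view shows the rack at (315,285) and the stack at (470,328). I'll zoom in.

Run:
```python
import cv2,numpy as np
s=cv2.imread("pics/side0.png");t=cv2.imread("pics/top0.png")
a=cv2.resize(s[225:345,250:330],None,fx=5,fy=5,interpolation=cv2.INTER_CUBIC)
b=cv2.resize(s[320:440,260:340],None,fx=5,fy=5,interpolation=cv2.INTER_CUBIC)
cv2.imwrite("pics/side0z.png",np.hstack([a,b]))
cv2.imwrite("pics/top0z.png",cv2.resize(t[230:350,240:400],None,fx=5,fy=5,interpolation=cv2.INTER_CUBIC))
```

```text
(no output)
```

View pics/side0z.png

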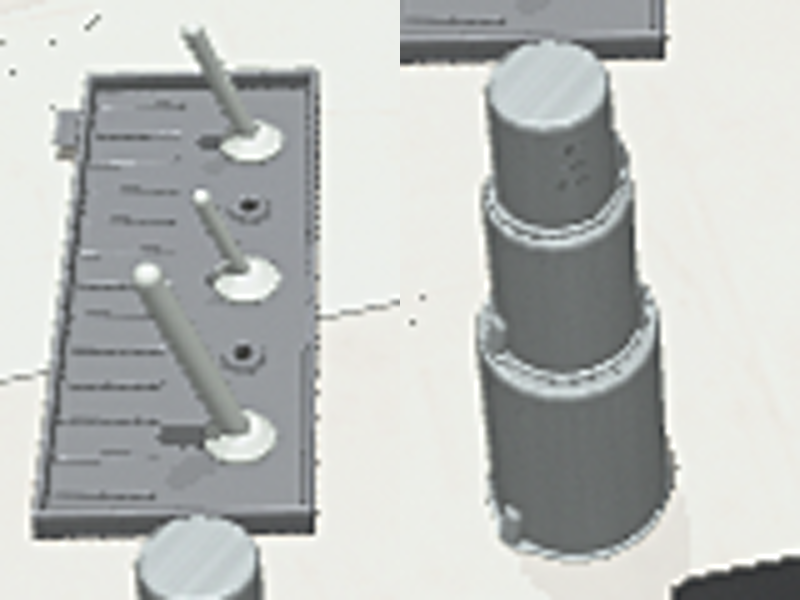

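View pics/top0z.png

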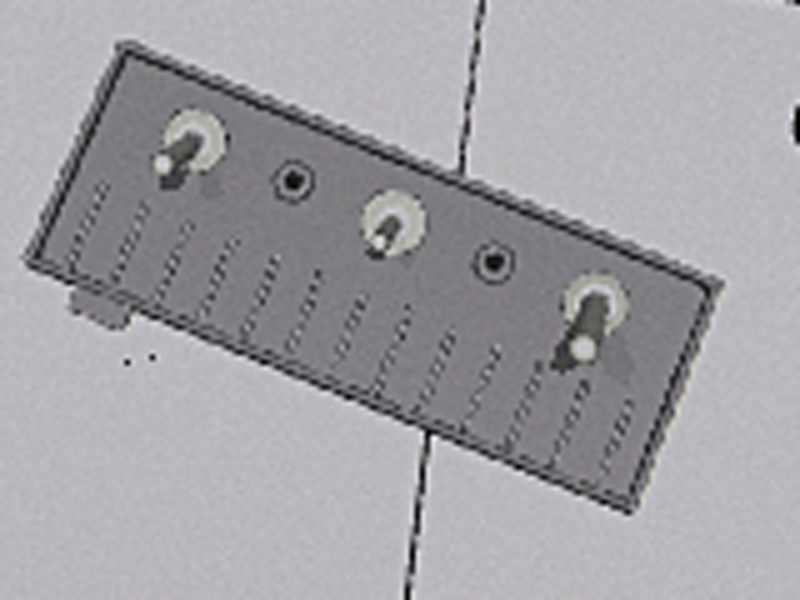

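```bash
cat > h.py <<'E'
import numpy as np
from scipy.optimize import least_squares
import pickle
from plant import get_obs,capture,finger_overhang
CAM={"side":([[530.371,0,319.708],[0,530.371,238.654],[0,0,1]],[[9.64298203e-01,1.72683857e-01,-2.00771666e-01,3.34492813e+02],[-2.63997724e-01,5.67199201e-01,-7.80121957e-01,-1.00164027e+03],[-2.08369402e-02,8.05273464e-01,5.92537315e-01,8.60050920e+02],[0,0,0,1]]),
"top":([[562.178,0,315.4375],[0,562.178,241.5777],[0,0,1]],[[1.27762381e-01,9.69367956e-01,-2.09767823e-01,3.08182572e+02],[-9.91804353e-01,1.25074316e-01,-2.60871793e-02,-4.87777044e+01],[9.48491362e-04,2.11381600e-01,9.77403151e-01,1.42050537e+03],[0,0,0,1]])}
def cam(c): return (np.array(c["mtx"]),np.array(c["pose"])) if isinstance(c,dict) else tuple(map(np.array,CAM[c]))
def proj(c,P):
    K,T=cam(c); p=(np.linalg.inv(T)@np.r_[P,1])[:3]*[1,-1,-1]; q=K@p; return q[:2]/q[2]
def ray(c,uv,z):
    K,T=cam(c); d=T[:3,:3]@((np.linalg.inv(K)@[uv[0],uv[1],1])*[1,-1,-1]); return T[:3,3]+d*(z-T[2,3])/d[2]
L={"short":61,"middle":84,"long":112}
def tip(rk,name,sock):  # sock -1,0,1
    x,y,a=rk; l=L[name]; p=np.array([28-.342*l,110*sock,6+.940*l]); R=np.array([[np.cos(a),-np.sin(a),0],[np.sin(a),np.cos(a),0],[0,0,1]])
    return R@p+[x,y,0]
def loc(rk,p):
    x,y,a=rk; R=np.array([[np.cos(a),-np.sin(a),0],[np.sin(a),np.cos(a),0],[0,0,1]]); return R@np.array(p)+[x,y,0]
E
python3 - <<'E'
from h import *
f=lambda x,y:(240+x/5,230+y/5)
obs=[("top",f(163,162),("middle",1)),("top",f(380,243),("short",0)),("top",f(583,348),("long",-1)),
("side",(289,231.4),("middle",1)),("side",(290.4,264.2),("short",0)),("side",(279.4,279.4),("long",-1))]
co=[("top",f(125,45),(62.5,165,16)),("top",f(720,285),(62.5,-165,16)),("top",f(632,512),(-62.5,-165,16)),("top",f(28,262),(-62.5,165,16))]
def r(p): return np.concatenate([proj(c,tip(p,*a))-uv for c,uv,a in obs]+[proj(c,loc(p,a))-uv for c,uv,a in co])
g=ray("top",(315,285),0)
s=least_squares(r,[g[0],g[1],-.25]); print(s.x, s.fun.round(1).reshape(-1,2).tolist())
for a in obs[:3]: print(a[2],tip(s.x,*a[2]).round(1))
print("stack",ray("side",(289.6,337),217),ray("top",(484,325),217))
from plant import *
import cv2
t=cv2.imread("pics/top0.png");cv2.imwrite("pics/st.png",cv2.resize(t[300:360,430:510],None,fx=8,fy=8,interpolation=cv2.INTER_CUBIC))
for n,p in (("top",(308,193)),("side",(365,265))): print(ray(n,p,0))
print("stain",ray("side",(358,342),0),ray("top",(408,254),80),"tissue",ray("top",(168,300),68))
E
```

```text
[ 5.01829100e+02 -2.49648654e+01 -2.62248159e-01] [[0.5, 0.5], [0.5, -0.2], [0.8, 0.5], [-1.5, -2.2], [-1.1, -1.0], [-1.5, -1.3], [0.0, -2.0], [1.5, -1.2], [1.1, -0.1], [-0.3, -0.6]]
('middle', 1) [529.6  81.5  85. ]
('short', 0) [508.7 -26.8  63.3]
('long', -1) [ 463.4 -128.5  111.3]
stack [ 433.47580591 -402.64308901  217.        ] [ 432.56858488 -394.68285212  217.        ]
[740.39946875  25.29648429   0.        ]
[706.73458162 -12.66877373   0.        ]
stain [ 6.05630491e+02 -2.56591947e+02 -1.13686838e-13] [ 594.03172899 -239.87297798   80.        ] tissue [410.36632431 320.86913544  68.        ]
```

View pics/st.png

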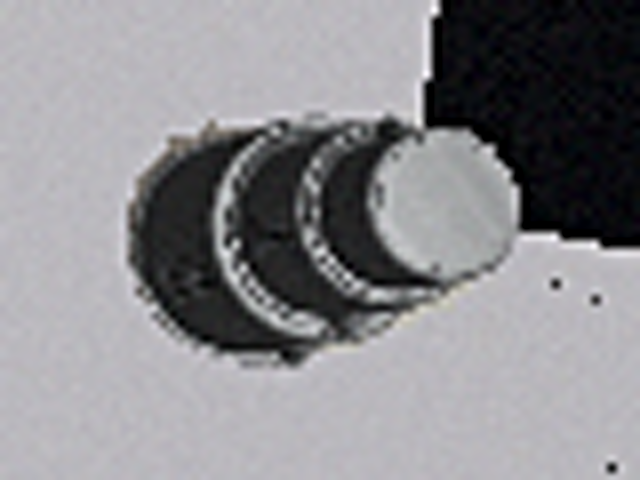

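The beakers' top disc sits at about (485.6,325.3) in the full top view. The pegs, ordered from +y to −y, are middle, short and long. I'll raise the tool and move it over the stack, with the jaws lined up along the rack's x axis.

```bash
python3 -m inch '[0,0,0,0,0,-0.037,-1,0,0,0,0,0,-0.037,-1,0,0,0,0,0,-0.037,-1,0,0,0,0.038,0.002,0,-1,0,0,0,0.038,0.002,0,-1,0,0,0,0.038,0.002,0,-1,0,0,0,0.038,0.002,0,-1,0,0,0,0.038,0.002,0,-1,0,0,0,0.038,0.002,0,-1,0,0,0,0.038,0.002,0,-1]' && python3 -m inch '[0,0,-0.076,0.038,0.002,0,-1,0,0,-0.076,0,0,0,-1,0,0,-0.076,0,0,0,-1,0,0,-0.076,0,0,0,-1,0,0,-0.076,0,0,0,-1,0,0,-0.076,0,0,0,-1,0,0,-0.076,0,0,0,-1,0,0,-0.076,0,0,0,-1,0,0,0,0,0,0,-1,0,0,0,0,0,0,-1]'
cat >> h.py <<'E'
from scipy.spatial.transform import Rotation as Rn
def plan(pos,rpy=None):
    """shift and turn to the target in the moves' units (shift in present tool axes)"""
    o=get_obs(); R=Rn.from_euler("xyz",o["tcp_rot"])
    d=R.inv().apply(np.array(pos)-o["tool_pos"]); print("t",o["time"],"at",o["tool_pos"].round(1),o["tcp_rot"].round(3),"F",o["contact_force"].round(1),"w",round(float(o["grip_width"]),1))
    print("shift mm",d.round(1),"scaled",(d/800).round(4))
    if rpy is not None:
        r=(R.inv()*Rn.from_euler("xyz",rpy)).as_rotvec(); print("turn rad",r.round(3),"scaled",(r/1.5).round(4))
E
python3 - <<'E'
from h import *
import cv2
plan([433,-400,330],[np.pi,0,1.309])
c=capture("wrist"); cv2.imwrite("pics/w1.png",c["image"][:,:,::-1]); pickle.dump(c,open("w1.pkl","wb")); print(proj(c,[433,-400,217]),proj(c,[433,-400,165]),proj(c,[433,-400,95]))
E
```

```text
time: 0.93
tool_pos: [405.2, -411.0, 326.1]
tcp_rot: [-3.141, 0.0, 0.398]
contact_force: [0.4, -1.0, -0.1]
grip_width: 91.8
finger_force: 0.0
time: 1.77
tool_pos: [432.5, -401.5, 326.2]
tcp_rot: [-3.141, -0.0, 1.306]
contact_force: [0.2, -0.0, 1.5]
grip_width: 91.9
finger_force: 0.0
t 1.7667 at [ 432.5 -401.5  326.2] [-3.141 -0.     1.306] F [ 0.2 -0.   1.5] w 91.9
shift mm [ 1.6  0.1 -3.8] scaled [ 0.002   0.0001 -0.0048]
turn rad [-0.001 -0.    -0.003] scaled [-0.0004 -0.0003 -0.0017]
[314.42098426 242.25066607] [314.44210479 227.9811906 ] [314.4617958  214.67753045]
```

View pics/w1.png

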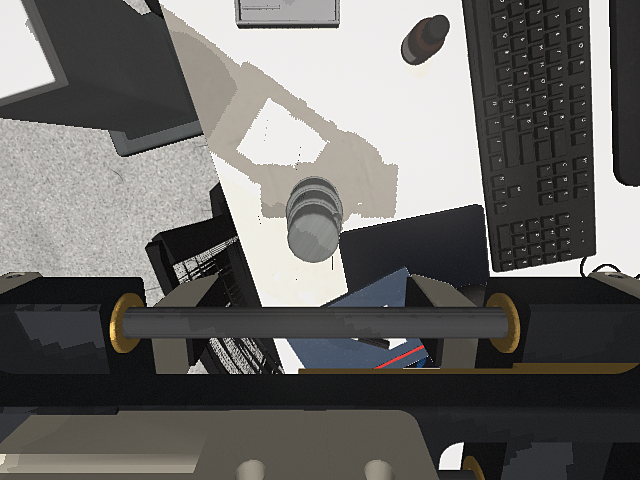

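The wrist view shows the small disc centred near (314,238), against a prediction of (314,242), so the stack is about 3 mm further along tool +x, at roughly (433.8,−397). I'll go down and grip.

```bash
python3 -m inch '[0,0,0,0.006,0,0,-1,0,0,0,0,0,0.032,-1,0,0,0,0,0,0.032,-1,0,0,0,0,0,0.032,-1,0,0,0,0,0,0.032,-1,0,0,0,0,0,0.02,-1,0,0,0,0,0,0.013,-1,0,0,0,0,0,0,-1]'
python3 - <<'E'
from h import *
plan([433.8,-397,197])
E
python3 -m inch '[0,0,0,0,0,0,1,0,0,0,0,0,0,1,0,0,0,0,0,0,1,0,0,0,0,0,0,1,0,0,0,0,0,0,1,0,0,0,0,0,0,1]'
```

```text
time: 2.48
tool_pos: [433.2, -395.9, 195.5]
tcp_rot: [-3.138, -0.002, 1.309]
contact_force: [0.3, 0.9, 0.8]
grip_width: 91.9
finger_force: 0.0
t 2.4833 at [ 433.2 -395.9  195.5] [-3.138e+00 -2.000e-03  1.309e+00] F [0.3 0.9 0.8] w 91.9
shift mm [-0.9  0.8 -1.5] scaled [-0.0011  0.0011 -0.0018]
time: 2.98
tool_pos: [433.9, -397.1, 198.2]
tcp_rot: [3.141, 0.001, 1.31]
contact_force: [0.0, -0.2, 0.6]
grip_width: 56.5
finger_force: 0.0
```

```bash
python3 -m inch '[0,0,0,0,0,0,1,0,0,0,0,0,0,1,0,0,0,0,0,0,1,0,0,0,0,0,0,1,0,0,0,0,0,0,1]'
python3 -m inch '[0,0,0,0,0,-0.01,1,0,0,0,0,0,-0.03,1,0,0,0,0,0,-0.03,1,0,0,0,0,0,-0.03,1,0,0,0,0,0,-0.03,1,0,0,0,0,0,0,1,0,0,0,0,0,0,1]'
python3 - <<'E'
from h import *
a=-.2622; rk=[501.83,-24.96,a]
d=np.array([-.342*np.cos(a),-.342*np.sin(a),.940])
rpy=(Rn.from_euler("xyz",[np.pi,0,1.309])*Rn.from_rotvec([-.3491,0,0])).as_euler("xyz"); print(rpy)
t=tip(rk,"short",0)
# grasp point 12 below closed end outer -> 9 below tip; TCP 8 further
tcp=t-d*(9+8); print("final",tcp.round(1),"pre",(tcp+d*90).round(1))
plan(tcp+d*90,rpy)
E
```

```text
time: 3.4
tool_pos: [433.7, -397.0, 197.8]
tcp_rot: [-3.142, 0.0, 1.31]
contact_force: [-1.1, 0.6, 2.3]
grip_width: 41.4
finger_force: 30.0
time: 3.98
tool_pos: [434.2, -397.3, 303.4]
tcp_rot: [3.139, 0.002, 1.31]
contact_force: [-0.3, -0.6, -1.4]
grip_width: 40.9
finger_force: 30.0
[2.79249265e+00 2.22044605e-16 1.30900000e+00]
final [514.3 -28.3  47.4] pre [484.6 -20.3 132. ]
t 3.9833 at [ 434.2 -397.3  303.4] [3.139e+00 2.000e-03 1.310e+00] F [-0.3 -0.6 -1.4] w 40.9
shift mm [377.5 -49.1 170.5] scaled [ 0.4719 -0.0613  0.2132]
turn rad [-0.346  0.002  0.001] scaled [-0.2308  0.0011  0.0008]
```

```bash
python3 -m inch '[0,0,0,0.02,-0.003,0,1,0,0,0,0.036,-0.007,0.011,1,0,0,0,0.036,-0.007,0.011,1,0,0,0,0.036,-0.007,0.011,1,0,0,0,0.036,-0.007,0.011,1,0,0,0,0.036,-0.007,0.011,1,0,0,0,0.036,-0.007,0.011,1,0,0,0,0.036,-0.007,0.011,1,0,0,0,0.036,-0.007,0.011,1,0,0,0,0.036,-0.007,0.011,1]' && python3 -m inch '[0,0,0,0.036,-0.007,0.011,1,0,0,0,0.036,-0.007,0.011,1,0,0,0,0.036,-0.006,0.011,1,0,0,0,0.02,-0.003,0.011,1,-0.058,0,0,0,0,0,1,-0.058,0,0,0,0,0,1,-0.058,0,0,0,0,0,1,-0.058,0,0,0,0,0,1,0,0,0,0,0,0,1,0,0,0,0,0,0,1]'
python3 - <<'E'
from h import *
import cv2
plan([484.6,-20.3,132.],[2.7925,0,1.309])
c=capture("wrist"); cv2.imwrite("pics/w2.png",c["image"][:,:,::-1]); pickle.dump(c,open("w2.pkl","wb"))
rk=[501.83,-24.96,-.2622]
for n,s in (("middle",1),("short",0),("long",-1)): print(n,proj(c,tip(rk,n,s)).round(1),proj(c,loc(rk,[28,110*s,6])).round(1))
E
```

```text
time: 4.82
tool_pos: [452.9, -115.7, 220.9]
tcp_rot: [-3.139, -0.0, 1.31]
contact_force: [0.2, -0.5, -0.2]
grip_width: 41.3
finger_force: 30.0
time: 5.65
tool_pos: [461.1, -13.4, 186.5]
tcp_rot: [2.798, 0.0, 1.31]
contact_force: [0.1, 0.4, -0.7]
grip_width: 41.4
finger_force: 30.0
t 5.65 at [461.1 -13.4 186.5] [2.798 0.    1.31 ] F [ 0.1  0.4 -0.7] w 41.4
shift mm [-0.6  4.7 59.6] scaled [-0.0007  0.0059  0.0745]
turn rad [-0.005 -0.     0.001] scaled [-0.0034 -0.0001  0.0008]
middle [321.5  95.3] [320.1 109.9]
short [319.9 237.9] [319.3 223.4]
long [319.6 387.4] [318.6 319.9]
```

View pics/w2.png

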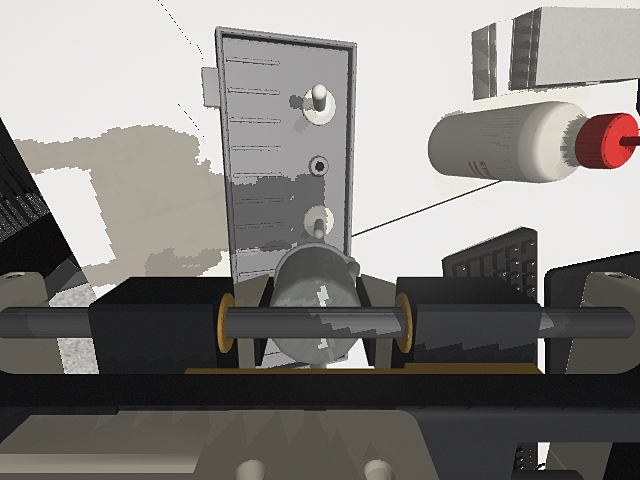

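The short peg's foot shows at (319,222), within 1–2 px of the prediction, and the middle peg's tip at (319,90). The estimate is good enough, so I'll slide the beaker down the peg's axis.

```bash
python3 -m inch '[-0.003,0,0,0.001,0.006,0,1,0,0,0,0,0,0.03,1,0,0,0,0,0,0.03,1,0,0,0,0,0,0.03,1,0,0,0,0,0,0.03,1,0,0,0,0,0,0.03,1,0,0,0,0,0,0.02,1,0,0,0,0,0,0,1]'
python3 - <<'E'
from h import *
plan([514.3,-28.3,47.4],[2.7925,0,1.309])
E
python3 -m inch '[0,0,0,0,0,0.004,1,0,0,0,0,0,0.004,1,0,0,0,0,0,0,1]'
python3 - <<'E'
from h import *
plan([514.3,-28.3,47.4],[2.7925,0,1.309])
E
```

```text
time: 6.37
tool_pos: [512.8, -26.9, 58.1]
tcp_rot: [2.794, 0.001, 1.309]
contact_force: [0.1, -0.2, -0.6]
grip_width: 41.0
finger_force: 30.0
t 6.3667 at [512.8 -26.9  58.1] [2.794e+00 1.000e-03 1.309e+00] F [ 0.1 -0.2 -0.6] w 41.0
shift mm [-1.  -1.9 10.7] scaled [-0.0012 -0.0024  0.0134]
turn rad [-0.002  0.001  0.   ] scaled [-0.0012  0.0004  0.    ]
time: 6.62
tool_pos: [516.1, -27.0, 57.3]
tcp_rot: [2.79, 0.0, 1.31]
contact_force: [-0.3, -0.2, -0.3]
grip_width: 40.8
finger_force: 30.0
t 6.6167 at [516.1 -27.   57.3] [2.79 0.   1.31] F [-0.3 -0.2 -0.3] w 40.8
shift mm [-1.7 -4.7  8.8] scaled [-0.0021 -0.0059  0.011 ]
turn rad [0.003 0.    0.001] scaled [0.0018 0.0001 0.0004]
```

```bash
python3 -m inch '[0,0,0,0,-0.002,0.004,1,0,0,0,0,0,0,1,0,0,0,0,0,0,1]';python3 -m inch '[0,0,0,0,-0.002,0.004,1,0,0,0,0,0,0,1,0,0,0,0,0,0,1]'; python3 -c "
from h import *
plan([514.3,-28.3,47.4],[2.7925,0,1.309]);print(get_obs()['tau'],get_obs()['joint_positions'],get_obs()['contact_force'],get_obs()['moment'])"
```

```text
time: 6.87
tool_pos: [515.8, -26.6, 55.3]
tcp_rot: [2.793, 0.001, 1.31]
contact_force: [0.0, 0.4, -0.3]
grip_width: 40.9
finger_force: 30.0
time: 7.12
tool_pos: [516.0, -26.4, 52.9]
tcp_rot: [2.797, 0.001, 1.309]
contact_force: [0.5, 0.4, -1.4]
grip_width: 41.1
finger_force: 30.0
t 7.1167 at [516.  -26.4  52.9] [2.797e+00 1.000e-03 1.309e+00] F [ 0.5  0.4 -1.4] w 41.1
shift mm [-2.3 -3.   4.8] scaled [-0.0028 -0.0037  0.006 ]
turn rad [-0.004  0.001  0.001] scaled [-0.0027  0.0008  0.0006]
[ 5.19248075e-03 -3.93847740e+01 -1.46559423e+01 -3.63268156e-02
 -1.58709750e+00  3.75720765e-02] [-0.18274074  0.45864227  2.05725551 -0.10020838  0.28310422  0.16980891] [ 0.50383511  0.37563902 -1.37007605] [-0.00353353  0.18267607  0.05223054]
```

Joint 5 is at its lower limit (0.283), so the full 20° lean isn't reachable this low. The beaker is loose on the peg with about 10° to spare, so I'll ease the lean to 10° and then go down.

```bash
python3 -m inch '[0.058,0,0,0,0,0,1,0.058,0,0,0,0,0,1,0,0,0,0,0,0,1,0,0,0,0,0,0,1]'; python3 -c "
from h import *
plan([513.4,-28.1,46.6],[np.pi-.1745,0,1.309]);print(get_obs()['joint_positions'])"
```

```text
time: 7.45
tool_pos: [517.0, -26.8, 52.9]
tcp_rot: [2.967, 0.002, 1.309]
contact_force: [-0.8, 0.6, -0.4]
grip_width: 41.3
finger_force: 30.0
t 7.45 at [517.  -26.8  52.9] [2.967e+00 2.000e-03 1.309e+00] F [-0.8  0.6 -0.4] w 41.3
shift mm [-2.2 -4.2  5.7] scaled [-0.0027 -0.0053  0.0071]
turn rad [-0.     0.001  0.   ] scaled [-0.0001  0.001   0.0001]
[-0.19176061  0.49418185  1.91439909 -0.0257004   0.55928542  0.09060182]
```

```bash
python3 -m inch '[0,0,0,-0.001,-0.005,0,1,0,0,0,0,0,0.004,1,0,0,0,0,0,0.002,1,0,0,0,0,0,0,1,0,0,0,0,0,0,1]';python3 -m inch '[0,0,0,0,0,0.002,1,0,0,0,0,0,0,1,0,0,0,0,0,0,1]'; python3 -m inch '[0,0,0,0,0,0.002,1,0,0,0,0,0,0,1,0,0,0,0,0,0,1]'
```

```text
time: 7.87
tool_pos: [511.3, -26.0, 47.0]
tcp_rot: [2.972, 0.002, 1.31]
contact_force: [-4.7, 0.0, 3.4]
grip_width: 41.0
finger_force: 30.0
time: 8.12
tool_pos: [511.5, -26.0, 46.5]
tcp_rot: [2.972, 0.002, 1.31]
contact_force: [-9.8, 2.3, 16.8]
grip_width: 40.8
finger_force: 30.1
time: 8.37
tool_pos: [511.9, -26.1, 45.9]
tcp_rot: [2.971, 0.002, 1.31]
contact_force: [-14.8, 2.8, 27.8]
grip_width: 41.1
finger_force: 30.1
```

Contact is made at z≈46.5, as predicted, so the closed end is on the tip. I'll ease off, open partly and look.

```bash
python3 -m inch '[0,0,0,0,0,-0.003,1,0,0,0,0,0,0,1,0,0,0,0,0,0,-0.4,0,0,0,0,0,0,-0.4,0,0,0,0,0,0,-0.4,0,0,0,0,0,0,-0.4,0,0,0,0,0,0,-0.4,0,0,0,0,0,0,-0.4]' && python3 -m inch '[0,0,0,0,0,-0.02,-0.4,0,0,0,0,0,-0.03,-0.4,0,0,0,0,0,-0.03,-0.4,0,0,0,0,0,-0.03,-0.4,0,0,0,0,0,-0.04,-0.6,0,0,0,0,0,-0.04,-1,0,0,0,0,0,-0.04,-1,0,0,0,0,0,0,-1]'
python3 - <<'E'
from h import *
import cv2
c=capture("side")["image"][:,:,::-1]; w=capture("wrist")["image"][:,:,::-1]
a=cv2.resize(c[215:345,245:335],(415,600),interpolation=cv2.INTER_CUBIC); b=cv2.resize(w,(384,288)); 
o=np.zeros((600,800,3),np.uint8); o[:,:415]=a; o[:288,416:800]=b; cv2.imwrite("pics/r1.png",o)
plan([433.5,-397,250],[np.pi,0,1.309])
E
```

```text
time: 9.03
tool_pos: [512.9, -26.5, 46.4]
tcp_rot: [2.971, 0.001, 1.309]
contact_force: [0.1, 0.2, 0.5]
grip_width: 64.4
finger_force: 0.0
time: 9.7
tool_pos: [484.9, -18.3, 234.1]
tcp_rot: [2.96, 0.001, 1.31]
contact_force: [1.3, 0.4, 0.9]
grip_width: 86.5
finger_force: 0.0
t 9.8 at [483.2 -18.1 229.1] [2.968e+00 1.000e-03 1.309e+00] F [ 0.3  0.2 -1. ] w 90.5
shift mm [-378.9   52.7  -11.5] scaled [-0.4736  0.0659 -0.0144]
turn rad [0.174 0.001 0.   ] scaled [0.116  0.0008 0.0003]
```

View pics/r1.png

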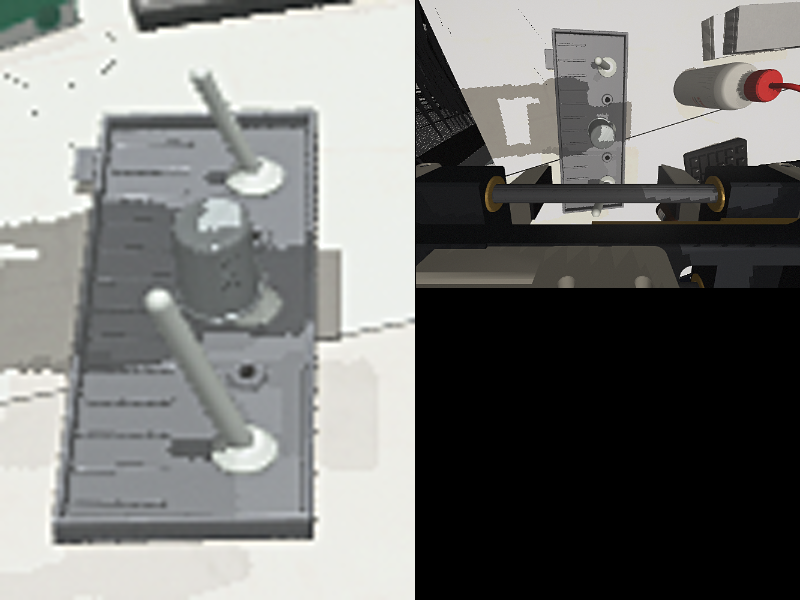

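The small beaker hangs on the short peg (side crop about (210,260)) and has slipped close to vertical, while the other pegs are free. Next is the medium beaker.

```bash
python3 -m inch '[0.058,0,0,0,0,0,-1,0.058,0,0,0,0,0,-1,0,0,0,-0.02,0.002,0,-1,0,0,0,-0.04,0.005,0,-1,0,0,0,-0.04,0.005,0,-1,0,0,0,-0.04,0.005,0,-1,0,0,0,-0.04,0.005,0,-1,0,0,0,-0.04,0.005,0,-1,0,0,0,-0.04,0.006,0,-1,0,0,0,-0.04,0.006,0,-1]' && python3 -m inch '[0,0,0,-0.04,0.006,0,-1,0,0,0,-0.04,0.006,0,-1,0,0,0,-0.04,0.006,0,-1,0,0,0,-0.04,0.006,0,-1,0,0,0,-0.015,0.002,0,-1,0,0,0,0,0,0,-1,0,0,0,0,0,0,-1]'
python3 - <<'E'
from h import *
import cv2
plan([433.5,-397,141],[np.pi,0,1.309])
c=capture("wrist"); cv2.imwrite("pics/w3.png",c["image"][:,:,::-1][100:340,140:480]); print(proj(c,[433.5,-397,165])-[140,100],proj(c,[433.5,-397,95])-[140,100])
E
```

```text
time: 10.63
tool_pos: [449.9, -259.2, 226.2]
tcp_rot: [-3.135, 0.0, 1.309]
contact_force: [1.7, 0.2, -0.2]
grip_width: 91.8
finger_force: 0.0
time: 11.22
tool_pos: [434.2, -398.2, 226.4]
tcp_rot: [-3.136, -0.001, 1.308]
contact_force: [-0.2, -0.2, -0.3]
grip_width: 91.8
finger_force: 0.0
t 11.2167 at [ 434.2 -398.2  226.4] [-3.136e+00 -1.000e-03  1.308e+00] F [-0.2 -0.2 -0.3] w 91.8
shift mm [ 0.9 -0.5 85.4] scaled [ 0.0011 -0.0007  0.1068]
turn rad [-0.006 -0.001 -0.001] scaled [-0.0038 -0.0007 -0.0006]
[173.16867737 162.06244655] [173.90856834 136.32857977]
```

View pics/w3.png

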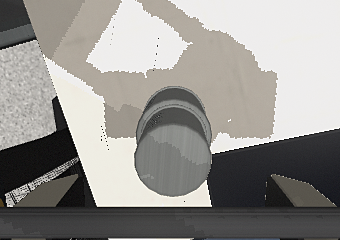

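The medium disc is centred at (173,159) in the crop, against a prediction of (173,162), so it's 2 mm further along +x. I'll go down and grip.

```bash
python3 -m inch '[-0.004,0,0,0.003,0,0.01,-1,0,0,0,0,0,0.03,-1,0,0,0,0,0,0.03,-1,0,0,0,0,0,0.025,-1,0,0,0,0,0,0.012,-1,0,0,0,0,0,0,1,0,0,0,0,0,0,1,0,0,0,0,0,0,1,0,0,0,0,0,0,1,0,0,0,0,0,0,1]' && python3 -m inch '[0,0,0,0,0,0,1,0,0,0,0,0,0,1,0,0,0,0,0,0,1,0,0,0,0,0,0,1,0,0,0,0,0,0,1]' && python3 -m inch '[0,0,0,0,0,-0.01,1,0,0,0,0,0,-0.03,1,0,0,0,0,0,-0.03,1,0,0,0,0,0,-0.03,1,0,0,0,0,0,-0.03,1,0,0,0,0,0,-0.01,1,0,0,0,0,0,0,1]'
python3 - <<'E'
from h import *
a=-.2622; rk=[501.83,-24.96,a]; t=tip(rk,"middle",1)
for deg in (12,):
    s=np.sin(np.radians(deg)); d=np.array([-s*np.cos(a),-s*np.sin(a),np.cos(np.radians(deg))])
    b=np.array([np.cos(a),np.sin(a),0])
    f=t+2*b-d*(16-3+8); print("final",f.round(1),"pre",(f+d*100).round(1))
plan(f+d*100,[np.pi,0,1.309])
E
```

```text
time: 12.1
tool_pos: [436.0, -396.8, 144.0]
tcp_rot: [3.137, 0.003, 1.309]
contact_force: [-0.8, 0.7, 0.9]
grip_width: 62.9
finger_force: 0.0
time: 12.52
tool_pos: [435.4, -396.7, 143.2]
tcp_rot: [3.138, 0.002, 1.309]
contact_force: [-3.0, 0.5, 5.4]
grip_width: 50.7
finger_force: 30.0
time: 13.1
tool_pos: [436.1, -396.9, 257.0]
tcp_rot: [3.135, 0.004, 1.309]
contact_force: [0.5, 0.9, -0.9]
grip_width: 50.5
finger_force: 29.9
final [535.8  79.8  64.4] pre [515.7  85.2 162.2]
t 13.1 at [ 436.1 -396.9  257. ] [3.135 0.004 1.309] F [ 0.5  0.9 -0.9] w 50.5
shift mm [486.7 -48.3  92.5] scaled [ 0.6083 -0.0604  0.1156]
turn rad [0.007 0.004 0.   ] scaled [0.0047 0.0026 0.0003]
```

```bash
python3 -m inch '[0,0,0,0.02,-0.002,0,1,0,0,0,0.04,-0.004,0,1,0,0,0,0.04,-0.004,0,1,0,0,0,0.04,-0.004,0,1,0,0,0,0.04,-0.004,0,1,0,0,0,0.04,-0.004,0,1,0,0,0,0.04,-0.004,0,1,0,0,0,0.04,-0.004,0,1,0,0,0,0.04,-0.004,0,1,0,0,0,0.04,-0.004,0,1]' && python3 -m inch '[0,0,0,0.04,-0.004,0,1,0,0,0,0.04,-0.004,0,1,0,0,0,0.04,-0.004,0.01,1,0,0,0,0.04,-0.004,0.02,1,0,0,0,0.038,-0.004,0.02,1,0,0,0,0.03,-0.003,0.02,1,-0.07,0,0,0,0,0,1,-0.07,0,0,0,0,0,1,0,0,0,0,0,0,1,0,0,0,0,0,0,1]'
python3 - <<'E'
from h import *
import cv2
plan([515.7,85.2,164.2],[np.pi-.2094,0,1.309])
c=capture("wrist"); w=c["image"][:,:,::-1]; s=capture("side"); o=np.zeros((480,800,3),np.uint8)
o[:,:400]=w[:,120:520]; o[:480,400:800]=cv2.resize(s["image"][:,:,::-1][180:300,240:340],(400,480)); cv2.imwrite("pics/w4.png",o)
rk=[501.83,-24.96,-.2622]
for n,k in (("middle",1),("short",0)): print(n,proj(c,tip(rk,n,k)).round(1)-[120,0],proj(c,loc(rk,[28,110*k,6])).round(1)-[120,0],(proj(s,tip(rk,n,k))-[240,180])*4+[400,0])
E
```

```text
time: 13.93
tool_pos: [483.8, -92.9, 252.3]
tcp_rot: [3.142, 0.001, 1.309]
contact_force: [1.0, -0.5, -1.0]
grip_width: 50.4
finger_force: 29.9
time: 14.77
tool_pos: [512.3, 86.6, 196.7]
tcp_rot: [2.934, 0.002, 1.311]
contact_force: [0.0, -0.2, -0.5]
grip_width: 50.3
finger_force: 29.9
t 14.7667 at [512.3  86.6 196.7] [2.934e+00 2.000e-03 1.311e+00] F [ 0.  -0.2 -0.5] w 50.3
shift mm [-0.4 -3.1 32.6] scaled [-0.0005 -0.0039  0.0407]
turn rad [-0.001  0.002  0.002] scaled [-0.0009  0.0013  0.0014]
middle [187.4 243.2] [200.3 222.3] [589.95813595 196.91130147]
short [191.4 348.3] [199.5 318.1] [597.08630483 332.6299918 ]
```

View pics/w4.png

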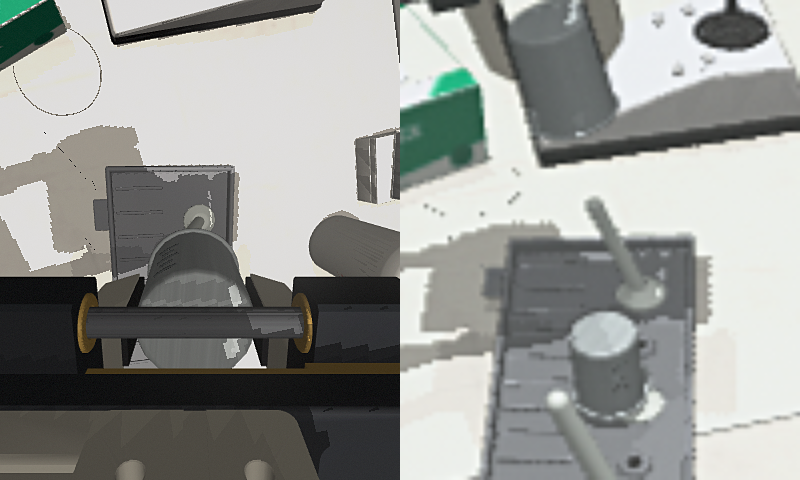

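The wrist view shows the middle foot at about (200,217), against a prediction of (200,222), and the side view is within about 1 px. Both are well inside the 18 mm clearance. I'll slide the medium beaker on.

```bash
python3 -m inch '[0,0,0,0.002,-0.004,0,1,0,0,0,0,0,0.03,1,0,0,0,0,0,0.03,1,0,0,0,0,0,0.03,1,0,0,0,0,0,0.03,1,0,0,0,0,0,0.02,1,0,0,0,0,0,0.01,1,0,0,0,0,0,0.002,1,0,0,0,0,0,0,1]'
python3 -c "
from h import *
plan([535.8,79.8,66.4],[np.pi-.2094,0,1.309]);print(get_obs()['joint_positions'])"
```

```text
time: 15.62
tool_pos: [536.6, 81.4, 78.3]
tcp_rot: [2.929, 0.002, 1.309]
contact_force: [0.5, -0.2, 0.1]
grip_width: 50.6
finger_force: 29.9
t 15.6167 at [536.6  81.4  78.3] [2.929e+00 2.000e-03 1.309e+00] F [ 0.5 -0.2  0.1] w 50.6
shift mm [-1.7 -2.8 11.6] scaled [-0.0021 -0.0035  0.0145]
turn rad [ 0.003  0.002 -0.   ] scaled [ 0.002   0.0011 -0.0001]
[ 0.04661546  0.47888912  1.84552358 -0.11329836  0.61806545  0.39452083]
```

```bash
python3 -m inch '[0,0,0,0,-0.003,0.005,1,0,0,0,0,0,0.004,1,0,0,0,0,0,0.003,1,0,0,0,0,0,0,1,0,0,0,0,0,0,1]';python3 -m inch '[0,0,0,0,0,0.002,1,0,0,0,0,0,0,1,0,0,0,0,0,0,1]'; python3 -m inch '[0,0,0,0,0,0.002,1,0,0,0,0,0,0,1,0,0,0,0,0,0,1]'
```

```text
time: 16.03
tool_pos: [535.9, 81.8, 68.7]
tcp_rot: [2.928, 0.001, 1.309]
contact_force: [0.3, 0.5, -1.0]
grip_width: 50.5
finger_force: 29.9
time: 16.28
tool_pos: [536.4, 81.7, 67.1]
tcp_rot: [2.928, 0.001, 1.309]
contact_force: [-0.2, -0.7, 0.2]
grip_width: 50.6
finger_force: 29.9
time: 16.53
tool_pos: [536.7, 81.7, 66.5]
tcp_rot: [2.927, 0.001, 1.309]
contact_force: [-4.7, 1.4, 9.7]
grip_width: 50.1
finger_force: 30.0
```

Contact again comes at the predicted height (66.5). I'll press once more, release and retreat.

```bash
python3 -m inch '[0,0,0,0,0,0.001,1,0,0,0,0,0,0,1,0,0,0,0,0,-0.002,1,0,0,0,0,0,0,-0.6,0,0,0,0,0,0,-0.6,0,0,0,0,0,0,-0.6,0,0,0,0,0,0,-0.6,0,0,0,0,0,0,-0.6,0,0,0,0,0,0,-0.6]' && python3 -m inch '[0,0,0,0,0,-0.02,-0.6,0,0,0,0,0,-0.03,-0.6,0,0,0,0,0,-0.03,-0.6,0,0,0,0,0,-0.03,-1,0,0,0,0,0,-0.04,-1,0,0,0,0,0,-0.04,-1,0,0,0,0,0,-0.02,-1,0.07,0,0,0,0,0,-1,0.07,0,0,0,0,0,-1]'
python3 - <<'E'
from h import *
import cv2
s=capture("side"); cv2.imwrite("pics/r2.png",cv2.resize(s["image"][:,:,::-1][200:340,230:340],None,fx=4,fy=4))
plan([434.5,-397,230],[np.pi,0,1.309])
E
```

```text
time: 17.28
tool_pos: [536.4, 81.6, 65.9]
tcp_rot: [2.929, 0.002, 1.309]
contact_force: [0.2, -0.1, -1.0]
grip_width: 73.3
finger_force: 0.0
time: 18.03
tool_pos: [501.5, 91.9, 232.9]
tcp_rot: [3.139, -0.0, 1.311]
contact_force: [1.0, 0.0, -0.0]
grip_width: 91.8
finger_force: 0.0
t 18.0833 at [503.7  90.7 231.5] [-3.137  0.     1.309] F [ 2.2 -2.3 -0.9] w 92.3
shift mm [-489.    59.3    1.3] scaled [-0.6112  0.0741  0.0017]
turn rad [-0.004  0.     0.   ] scaled [-0.0028  0.0002  0.0002]
```

View pics/r2.png

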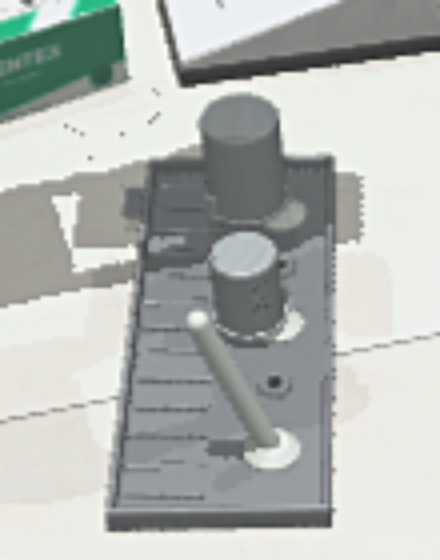

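Both hang on their pegs, the medium at about (240,165) and the small at (245,285). Next is the large beaker.

```bash
python3 -m inch '[0,0,0,-0.02,0.002,0,-1,0,0,0,-0.04,0.005,0,-1,0,0,0,-0.04,0.005,0,-1,0,0,0,-0.04,0.005,0,-1,0,0,0,-0.04,0.005,0,-1,0,0,0,-0.04,0.005,0,-1,0,0,0,-0.04,0.005,0,-1,0,0,0,-0.04,0.005,0,-1,0,0,0,-0.04,0.005,0,-1,0,0,0,-0.04,0.005,0,-1]' && python3 -m inch '[0,0,0,-0.04,0.005,0,-1,0,0,0,-0.04,0.005,0,-1,0,0,0,-0.04,0.005,0,-1,0,0,0,-0.04,0.005,0,-1,0,0,0,-0.04,0.005,0,-1,0,0,0,-0.031,0.002,0,-1,0,0,0,0,0,0.035,-1,0,0,0,0,0,0.03,-1,0,0,0,0,0,0,-1,0,0,0,0,0,0,-1]'
python3 - <<'E'
from h import *
import cv2
plan([434.5,-396,67],[np.pi,0,1.309])
c=capture("wrist"); cv2.imwrite("pics/w5.png",c["image"][:,:,::-1][100:340,140:480]); print(proj(c,[434.5,-396,95])-[140,100])
E
```

```text
time: 18.92
tool_pos: [459.2, -213.9, 230.5]
tcp_rot: [3.138, 0.002, 1.309]
contact_force: [0.2, -0.5, -1.1]
grip_width: 91.5
finger_force: 0.0
time: 19.75
tool_pos: [432.5, -396.0, 178.1]
tcp_rot: [3.141, 0.0, 1.309]
contact_force: [0.5, -0.6, 0.8]
grip_width: 91.6
finger_force: 0.0
t 19.75 at [ 432.5 -396.   178.1] [3.141 0.    1.309] F [ 0.5 -0.6  0.8] w 91.6
shift mm [  0.6   1.9 111.1] scaled [0.0007 0.0023 0.1389]
turn rad [0.001 0.    0.   ] scaled [0.0004 0.0002 0.0001]
[176.81609413 152.99014418]
```

View pics/w5.png

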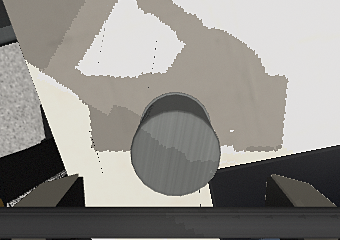

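The large disc is centred at about (175,151), against a prediction of (177,153), so I'll grip.

```bash
python3 -m inch '[0,0,0,0.002,0.001,0.01,-1,0,0,0,0,0,0.035,-1,0,0,0,0,0,0.035,-1,0,0,0,0,0,0.035,-1,0,0,0,0,0,0.015,-1,0,0,0,0,0,0.008,-1,0,0,0,0,0,0,1,0,0,0,0,0,0,1,0,0,0,0,0,0,1,0,0,0,0,0,0,1]' && python3 -m inch '[0,0,0,0,0,0,1,0,0,0,0,0,0,1,0,0,0,0,0,0,1,0,0,0,0,0,0,1]' && python3 -m inch '[0,0,0,0,0,-0.01,1,0,0,0,0,0,-0.03,1,0,0,0,0,0,-0.035,1,0,0,0,0,0,-0.035,1,0,0,0,0,0,-0.035,1,0,0,0,0,0,-0.035,1,0,0,0,0,0,-0.035,1,0,0,0,0,0,-0.02,1,0,0,0,0,0,0,1]'
python3 - <<'E'
from h import *
a=-.2622; rk=[501.83,-24.96,a]; t=tip(rk,"long",-1)
for deg in (12,):
    s=np.sin(np.radians(deg)); d=np.array([-s*np.cos(a),-s*np.sin(a),np.cos(np.radians(deg))])
    b=np.array([np.cos(a),np.sin(a),0])
    f=t+2*b-d*(20-3+8); print("final",f.round(1),"pre",(f+d*110).round(1))
plan(f+d*110,[np.pi,0,1.309])
E
```

```text
time: 20.63
tool_pos: [435.2, -396.2, 70.4]
tcp_rot: [3.136, 0.003, 1.309]
contact_force: [-1.5, -0.5, 1.4]
grip_width: 70.3
finger_force: 0.8
time: 20.97
tool_pos: [434.9, -396.0, 70.1]
tcp_rot: [3.137, 0.003, 1.31]
contact_force: [-0.5, 0.8, 5.9]
grip_width: 65.1
finger_force: 30.0
time: 21.72
tool_pos: [435.1, -396.2, 261.6]
tcp_rot: [3.132, 0.006, 1.309]
contact_force: [1.0, -0.5, -0.1]
grip_width: 64.8
finger_force: 30.0
final [ 470.3 -130.4   86.8] pre [ 448.2 -124.5  194.4]
t 21.7167 at [ 435.1 -396.2  261.6] [3.132 0.006 1.309] F [ 1.  -0.5 -0.1] w 64.8
shift mm [266.3 -58.2  65. ] scaled [ 0.3329 -0.0728  0.0813]
turn rad [0.01  0.006 0.   ] scaled [0.0065 0.004  0.0002]
```

```bash
python3 -m inch '[0,0,0,0.02,-0.004,0,1,0,0,0,0.035,-0.008,0,1,0,0,0,0.039,-0.009,0,1,0,0,0,0.039,-0.009,0,1,0,0,0,0.039,-0.009,0,1,0,0,0,0.039,-0.009,0.01,1,0,0,0,0.039,-0.009,0.01,1,0,0,0,0.039,-0.008,0.01,1,0,0,0,0.03,-0.006,0.01,1,0,0,0,0.014,-0.002,0.005,1]' && python3 -m inch '[-0.07,0,0,0,0,0,1,-0.07,0,0,0,0,0,1,0,0,0,0,0,0,1,0,0,0,0,0,0,1]'
python3 - <<'E'
from h import *
import cv2
plan([448.2,-124.5,197.4],[np.pi-.2094,0,1.309])
print(get_obs()["joint_positions"])
c=capture("wrist"); w=c["image"][:,:,::-1]; s=capture("side"); o=np.zeros((480,800,3),np.uint8)
o[:,:400]=w[:,120:520]; o[:480,400:800]=cv2.resize(s["image"][:,:,::-1][200:344,230:350],(400,480)); cv2.imwrite("pics/w6.png",o)
E
```

```text
time: 22.55
tool_pos: [445.3, -119.5, 218.6]
tcp_rot: [-3.141, 0.0, 1.311]
contact_force: [-0.7, -0.1, -0.8]
grip_width: 65.0
finger_force: 30.0
time: 22.88
tool_pos: [445.6, -122.7, 220.1]
tcp_rot: [2.932, 0.001, 1.309]
contact_force: [0.9, 0.0, -0.5]
grip_width: 65.2
finger_force: 30.0
t 22.8833 at [ 445.6 -122.7  220.1] [2.932e+00 1.000e-03 1.309e+00] F [ 0.9  0.  -0.5] w 65.2
shift mm [-1.  -1.8 22.8] scaled [-0.0013 -0.0022  0.0285]
turn rad [ 0.001  0.001 -0.   ] scaled [ 0.0004  0.001  -0.0001]
[-0.46181632  0.13347501  1.8785905   0.05011105  0.92395169 -0.22575774]
```

View pics/w6.png

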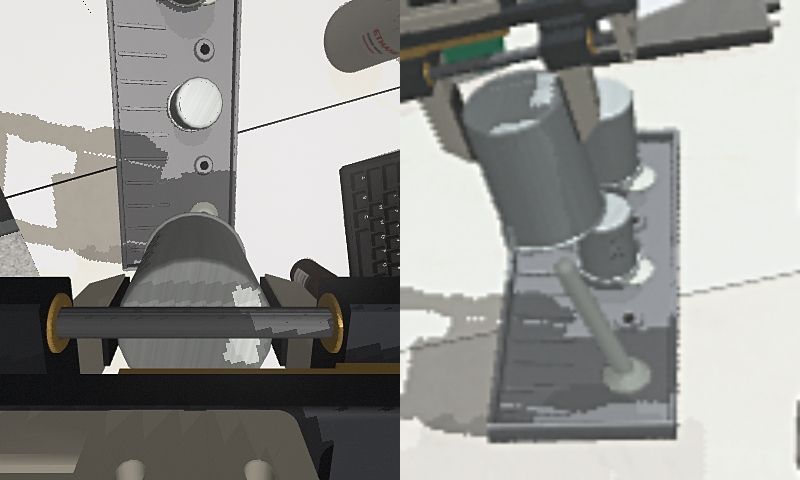

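The large beaker is above the long peg (tip at (565,265) in the right pane), clear of the small one. I'll lower it along its axis.

```bash
python3 -m inch '[0,0,0,-0.001,-0.002,0,1,0,0,0,0,0,0.03,1,0,0,0,0,0,0.03,1,0,0,0,0,0,0.03,1,0,0,0,0,0,0.03,1,0,0,0,0,0,0.02,1,0,0,0,0,0,0.01,1,0,0,0,0,0,0.002,1,0,0,0,0,0,0,1]'
python3 -c "
from h import *
plan([470.3,-130.4,89.8],[np.pi-.2094,0,1.309]);print(get_obs()['joint_positions'])"
```

```text
time: 23.73
tool_pos: [470.0, -130.2, 100.9]
tcp_rot: [2.93, 0.001, 1.309]
contact_force: [0.3, -0.5, -0.8]
grip_width: 65.4
finger_force: 30.0
t 23.7333 at [ 470.  -130.2  100.9] [2.930e+00 1.000e-03 1.309e+00] F [ 0.3 -0.5 -0.8] w 65.4
shift mm [-0.1 -2.  10.9] scaled [-0.0002 -0.0025  0.0136]
turn rad [0.003 0.001 0.001] scaled [0.0017 0.0008 0.0003]
[-0.45212153  0.35293478  1.9844299   0.06874998  0.59681855 -0.2435667 ]
```

```bash
python3 -m inch '[0,0,0,0,-0.002,0.005,1,0,0,0,0,0,0.003,1,0,0,0,0,0,0.003,1,0,0,0,0,0,0,1,0,0,0,0,0,0,1]';python3 -m inch '[0,0,0,0,0,0.002,1,0,0,0,0,0,0,1,0,0,0,0,0,0,1]'; python3 -m inch '[0,0,0,0,0,0.002,1,0,0,0,0,0,0,1,0,0,0,0,0,0,1]'
```

```text
time: 24.15
tool_pos: [470.1, -130.0, 92.4]
tcp_rot: [2.928, 0.002, 1.309]
contact_force: [0.9, 0.2, -1.2]
grip_width: 65.3
finger_force: 30.0
time: 24.4
tool_pos: [470.5, -130.2, 90.8]
tcp_rot: [2.928, 0.002, 1.309]
contact_force: [-0.0, 0.5, -0.0]
grip_width: 65.0
finger_force: 30.0
time: 24.65
tool_pos: [470.8, -130.2, 90.2]
tcp_rot: [2.927, 0.002, 1.309]
contact_force: [-5.8, 1.7, 15.2]
grip_width: 64.8
finger_force: 30.0
```

Contact comes at the predicted 90 mm. I'll ease off, release, retreat upward and check.

```bash
python3 -m inch '[0,0,0,0,0,-0.001,1,0,0,0,0,0,0,1,0,0,0,0,0,0,-1,0,0,0,0,0,0,-1,0,0,0,0,0,0,-1,0,0,0,0,0,0,-1,0,0,0,0,0,0,-1,0,0,0,0,0,0,-1]' && python3 -m inch '[0,0,0,0,0,-0.02,-1,0,0,0,0,0,-0.03,-1,0,0,0,0,0,-0.03,-1,0,0,0,0,0,-0.03,-1,0,0,0,0,0,-0.04,-1,0,0,0,0,0,-0.04,-1,0.07,0,0,-0.04,0,0,-1,0.07,0,0,-0.04,0,0,-1,0,0,0,-0.04,0,0,-1,0,0,0,-0.04,0,0,-1]' && python3 -m inch '[0,0,0,-0.04,0,0,-1,0,0,0,-0.04,0,0,-1,0,0,0,0,0,0,-1,0,0,0,0,0,0,-1,0,0,0,0,0,0,-1,0,0,0,0,0,0,-1]'
python3 - <<'E'
from h import *
import cv2
s=capture("side")["image"][:,:,::-1]; t=capture("top")["image"][:,:,::-1]
o=np.zeros((560,800,3),np.uint8); o[:,:400]=cv2.resize(s[180:376,230:370],(400,560)); o[:320,400:]=cv2.resize(t[160:360,180:430],(400,320)); cv2.imwrite("pics/r3.png",o)
E
```

```text
time: 25.32
tool_pos: [470.4, -130.1, 89.6]
tcp_rot: [2.929, 0.001, 1.309]
contact_force: [-0.6, -0.2, -0.1]
grip_width: 91.6
finger_force: 0.0
time: 26.15
tool_pos: [406.7, -246.8, 238.5]
tcp_rot: [3.139, 0.002, 1.31]
contact_force: [0.7, 0.2, -1.3]
grip_width: 92.0
finger_force: 0.0
time: 26.65
tool_pos: [390.1, -306.0, 238.6]
tcp_rot: [3.139, 0.001, 1.31]
contact_force: [0.5, 0.2, 0.7]
grip_width: 91.8
finger_force: 0.0
```

View pics/r3.png

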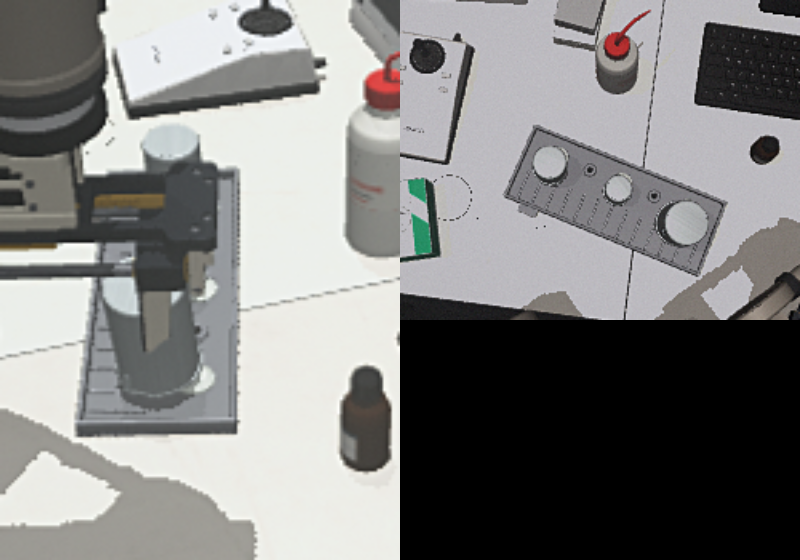

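All three beakers hang on their own pegs (top view: medium (551,163), small (619,187), large (687,222)). The bystanders look unmoved and the gripper is clear, so I'll hand it in.

```bash
python3 -c "
from plant import *
print(close_job())"
```

```text
the job is handed in; nothing more can be done
None
```

I hung all three beakers mouth-down on their matching pegs, each lowered until its closed end touched the peg's tip. The job was handed in at about 27 s; the bystanders look unmoved in the last pictures, and no verdict came back. I inserted them leaning 10–12° rather than the pegs' 20°, because joint 5 reached its limit.

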